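# Swing a clamp bar round a post into its bay

### The arm

A 6-joint arm with a two-finger parallel gripper is mounted at the origin on the work surface. World frame = base frame: x ahead of the robot, y to its left, z up, the work surface at z = 0. Lengths are in m, angles in rad, forces in N, time in s.
With the tool pointing down it reaches from about 0.35 to 0.725 m from the base axis. Payload 6 kg.
Tool frame: the origin (TCP) lies at the very end of the fingers, on their centre line; the grasp point (between the pads) lies 19 mm behind it; z points along the fingers, y is the line along which they close (so a half turn about z gives the same grasp; the last joint's range is limited). The gripper opens to 85 mm and grips with 20 to 120 N. Pads are 22 mm wide; open, the fingers measure 114 mm over their backs; the gripper's body (76 mm by 85 mm) begins 54 mm behind the grasp point. The pads swing forward as they close: fully open they stand 13 mm farther back than shut.
Start: joints at [1.634, 0.04, 0.085, 0, -1.615, -0.334], TCP at [0.16, 0.578, 0.231] pointing down, gripper open.
Joint ranges: [-2.56, 2.56], [-1.29, 2.01], [-1.08, 1.49], [-3.29, 1.98], [-2.81, -0.18], [-2.99, 2.99]. Speed limits (rad/s): [2.57, 2.57, 3.01, 3.14, 3.14, 3.14].

### API

Orientations are given as a unit quaternion [x, y, z, w].
In Python, from cell import movep, movel, set_joints, gripper_to, hold, solve_ik, state, grab_frame, camera_params, PlanningError, hand_in gives the robot as it stands. Calls block until the motion is done:
- movep(position, orientation): joint-space move of the TCP to a pose.
- movel(position, speed=0.15, ori=None, max_force=None): straight line of the TCP; ori=None keeps the orientation; speed is the mean speed in m/s. With max_force (N) it stops when the force on the tool has changed by that much, and returns True; else False.
- set_joints(angles): joint-space move.
- gripper_to(opening, grip_force=None): finger opening in m; grip_force is the grip in N (None keeps the last); returns when the fingers have stopped.
- hold(seconds).
- solve_ik(position, orientation): joint angles nearest the present ones, or None.
- state(): the state.
- grab_frame(name): name is "side" or "top" or "wrist"; returns the picture (400x640x3 uint8, red, green, blue); there is no depth.
- camera_params(name): a dict with "mtx" (3x3 intrinsics, pixels), "eye" and "orientation" of the camera in the world; the wrist camera has in their place "hand_eye" (4x4, takes a point from camera to tool coordinates, whose origin is the TCP and whose axes are the flange's). Camera axes: x right, y down, z forward; pixel columns grow to the right and rows downward; lengths in m; the calibration is good to about 2 mm. A picture is of the moment at which its call begins: read the wrist's pose just before it. camera_params takes no time and is no camera call.
A pose or a line that the arm cannot do raises PlanningError and nothing moves.
- hand_in(): hands the job in; it is judged then, once.
The state is a dict: "t": time; "joints": joint angles; "joint_vel": joint speeds; "effort": joint torques, N m; "eef_pos": TCP position; "tcp_rot": TCP orientation; "contact_force": force on the tool from outside, world axes, zero at the start; "moment": the same for the moment, N m; "grip_width": finger opening in m; "gripper_force": force on a finger pad.
Only numpy, scipy, OpenCV 4.12 (cv2) and the standard library are available. Lean on these libraries where they do the work, as an engineer would, in place of code of your own. Each camera call takes 0.05 s, during which the arm holds its last target. There are 200 camera calls.

### The job

On the valve test bench a long aluminium bar lies in front of its three-sided steel storage bay, and a short steel post stands in the way. With pushes of the fingers alone (one end of the bar, then the other, as suits), swing it round the side of the post that leaves the way into the bay free, line it up with the bay and push it lengthwise in until its leading end is fully home against the stop. Keep the bar flat on the bench: do not grip it, lift it or shove it hard, leave the other things on the bench undisturbed, and finish clear of everything.

Things in the scene. Friction and masses are not known exactly. Their poses are not given: they have to be found in the camera images.
- bar_center (a point): Centre of the loose straight aluminium bar, half-way up: 220 mm long (y axis), 30 wide (x), 25 high, three dark holes on top, about 0.35 to 0.6 kg, lying flat. Its ends are 110 mm from this point along +y and -y; at the start the +y end is nearer the bay. It slides with dry friction and stays where it is left.
- bay: Fixed steel bay, a channel with two walls and an end stop. Origin on the bench, mid-mouth; y points into the bay, x across, z up. Inside 46 mm wide, 150 mm long; walls 8 thick, 32 high. Flared lips of that height spread from the mouth to y = -29 mm, where they are 78 mm apart inside. A flat foot reaches 53 mm either side. No floor: the bar slides on the bench and, when home, sticks out 70 mm.
- bay_stop (a point): Centre of the inner face of the bay's end stop, 150 mm in from the mouth, 12.5 mm above the bench: the bar's leading end comes to rest here.
- post: Fixed upright round steel post, 30 mm across, 62 mm high, origin at its foot's centre. It stands 65 to 85 mm out from the mouth, 40 to 46 mm to the -x side of the bay's middle line (bay axes). The bar starts on that -x side, farther out, the post between its leading end and the mouth; the free way is past the post's +x side. The bar may touch it.
Mind the look-alikes: they are no part of the job. Of the things that look like the bay, take the one that is farthest from the robot's base at the start.

How it is judged:
By the outcome, as a careful person would: the job done as asked, in the order asked, and still so for the second after the job is handed in, with the robot touching nothing.
It also fails if it takes over 72 s, if anything falls off the work surface, if the arm or the gripper's body presses on something with over 40 N, if the wrist force passes 120 N, or if a joint passes its speed limit or range.

## Working session

There is one attempt and no reset: what is moved stays moved. The work goes in short steps, each a Python script; the robot and the scene stay as the last script left them, time stands still between calls to the robot, and variables do not carry over. Pictures are saved under pics/ and viewed, at most 10 in all, crops included, and the job is handed in when it is done.

```bash
mkdir -p pics; ls
python3 - <<'E'
from cell import *
import cv2
for n in("top","side"):
    cv2.imwrite(f"pics/{n}0.png",grab_frame(n)[:,:,::-1]); c=camera_params(n); print(n,c)
print(camera_params("wrist"));print(state()["t"],state()["tcp_rot"])
E
```

```text
pics
top {'mtx': array([[483.78783468,   0.        , 315.95364808],
       [  0.        , 483.78783468, 209.52219845],
       [  0.        ,   0.        ,   1.        ]]), 'eye': array([0.38283753, 0.02890279, 1.0479602 ]), 'orientation': array([ 0.71659774, -0.69563045,  0.03563721, -0.03627609])}
side {'mtx': array([[445.54544077,   0.        , 317.47964222],
       [  0.        , 445.54544077, 184.63417918],
       [  0.        ,   0.        ,   1.        ]]), 'eye': array([0.1765854 , 0.571978  , 0.44794936]), 'orientation': array([-0.24826443,  0.84132662, -0.46184174,  0.13128784])}
{'mtx': array([[349.44228518,   0.        , 322.08323765],
       [  0.        , 349.44228518, 196.92985962],
       [  0.        ,   0.        ,   1.        ]]), 'hand_eye': array([[ 1.06655571e-03, -9.53759520e-01, -3.00568862e-01,
         7.77800191e-02],
       [ 9.99999369e-01,  9.10894092e-04,  6.58022682e-04,
        -7.45567148e-04],
       [-3.53808997e-04, -3.00569374e-01,  9.53759889e-01,
        -1.41945877e-01],
       [ 0.00000000e+00,  0.00000000e+00,  0.00000000e+00,
         1.00000000e+00]])}
0.1 [ 9.90844061e-01 -1.35008971e-01 -7.31625730e-05  7.86955642e-04]
```

View pics/top0.png

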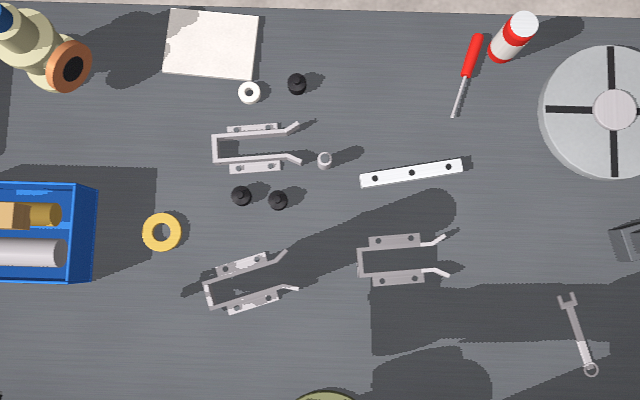

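View pics/side0.png

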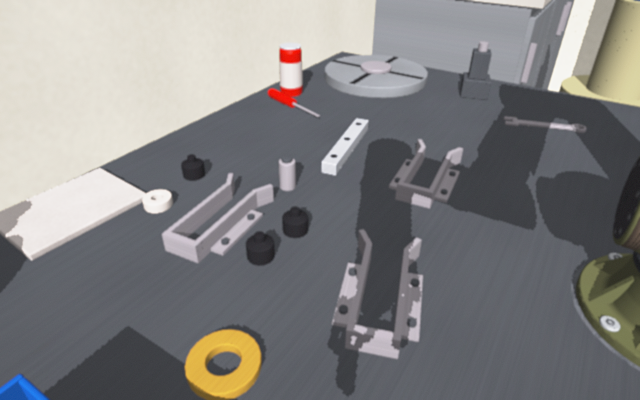

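The target bay is the upper one (stop ≈(214,150), mouth ≈(285,145)). The post is at (324,160) and the bar runs from (360,180) to (463,165). I'll enlarge that area.

Run:
```python
import cv2
i=cv2.imread("pics/top0.png")[100:210,200:360]
cv2.imwrite("pics/c1.png",cv2.resize(i,None,fx=5,fy=5,interpolation=cv2.INTER_CUBIC))
i=cv2.imread("pics/top0.png")[145:200,340:480]
cv2.imwrite("pics/c2.png",cv2.resize(i,None,fx=5,fy=5,interpolation=cv2.INTER_CUBIC))
```

```text
(no output)
```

View pics/c1.png

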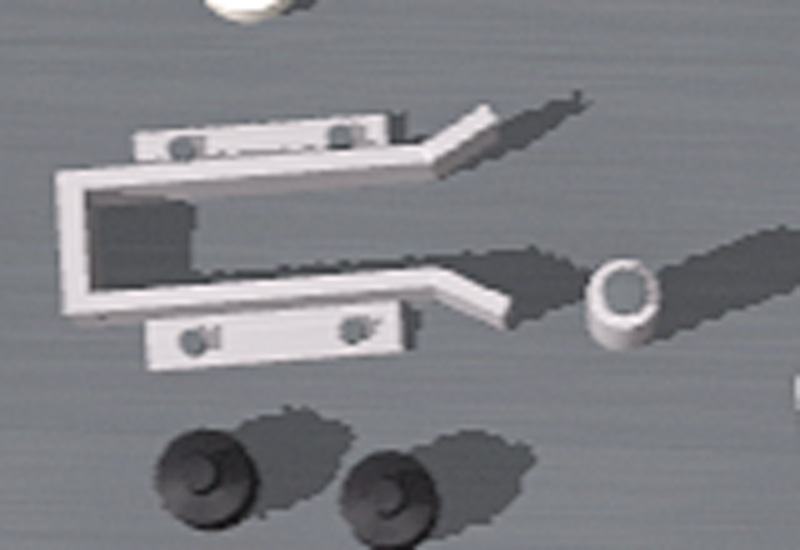

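View pics/c2.png

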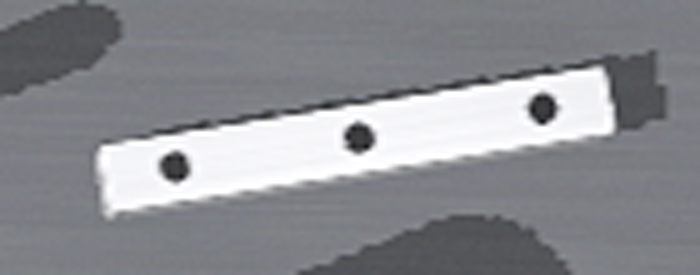

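```bash
cat > h.py <<'E'
import numpy as np, cv2
from cell import *
from scipy.spatial.transform import Rotation as R
def px2w(n,uv,z):
    c=camera_params(n); uv=np.atleast_2d(uv).astype(float)
    if n=="wrist":
        s=state(); T=np.eye(4);T[:3,:3]=R.from_quat(s["tcp_rot"]).as_matrix();T[:3,3]=s["eef_pos"];T=T@c["hand_eye"];E=T[:3,3];M=T[:3,:3]
    else: E=c["eye"];M=R.from_quat(c["orientation"]).as_matrix()
    d=(np.c_[uv,np.ones(len(uv))]@np.linalg.inv(c["mtx"]).T)@M.T
    return (E+d*((z-E[2])/d[:,2:]))[:,:2]
def crop(uv,ox,oy,k=5): return (np.atleast_2d(uv)+.5)/k-.5+[ox,oy]
E
python3 - <<'E'
from h import *
np.set_printoptions(precision=4,suppress=True)
b=px2w("top",crop([(88,191),(92,293),(427,166),(430,268)],200,100),.032)
stop=(b[0]+b[1])/2;mouth=(b[2]+b[3])/2;d=stop-mouth
print(b,stop,mouth,np.linalg.norm(d),np.linalg.norm(b[0]-b[1]),np.linalg.norm(b[2]-b[3]))
y=d/np.linalg.norm(d);x=np.array([y[1],-y[0]]);print("yaw x",np.degrees(np.arctan2(x[1],x[0])))
p=px2w("top",crop([(627,289)],200,100),.062)[0]
h=px2w("top",crop([(175,167),(359,138),(543,107)],340,145),.025)
print("post",p,"bay frame",(p-mouth)@x,(p-mouth)@y)
e=px2w("top",crop([(98,147),(605,66),(614,131),(107,216)],340,145),.025)
print("bar",h,e,e.mean(0),[((q-mouth)@x,(q-mouth)@y) for q in h])
E
```

```text
[[0.6347 0.2475]
 [0.5904 0.2435]
 [0.65   0.1027]
 [0.6055 0.0998]] [0.6125 0.2455] [0.6277 0.1012] 0.14510868819289177 0.04450507723617178 0.044554262651155654
yaw x 6.01613991029288
post [0.5925 0.0158] bay frame -0.04397865013487716 -0.08126900835339686
bar [[ 0.5588 -0.092 ]
 [ 0.5737 -0.1706]
 [ 0.5895 -0.2494]] [[ 0.5664 -0.0589]
 [ 0.6082 -0.2761]
 [ 0.58   -0.2799]
 [ 0.5367 -0.0634]] [ 0.5728 -0.1696] [(np.float64(-0.08885027089750476), np.float64(-0.1849648827732664)), (np.float64(-0.08224945357459836), np.float64(-0.26469657947381103)), (np.float64(-0.07476539577793832), np.float64(-0.34472238216601214))]
```

```bash
cat >> h.py <<'E'
M=np.array([.6272,.0985]); TH=np.radians(6.0)   # bay mouth, bay yaw
Y=np.array([-np.sin(TH),np.cos(TH)]); X=np.array([np.cos(TH),np.sin(TH)])
def W(x,y): return M+x*X+y*Y
def Q(yaw): return [np.cos(yaw/2),np.sin(yaw/2),0,0]
def P(xy,z): return [float(xy[0]),float(xy[1]),z]
def bay(p): p=np.atleast_2d(p)[:,:2]-M; return np.c_[p@X,p@Y]
C0=np.array([.5735,-.1702]); D0=np.array([-.191,.982])
E
python3 - <<'E'
from h import *
np.set_printoptions(precision=3,suppress=True)
print(bay(C0),bay(C0+.11*D0))
for nm,p,yaws in [("A",C0-.15*D0,(101,-79)),("A2",C0-.09*D0,(101,-79)),("B",W(-.13,-.23),(6,-174,186)),("B2",W(-.026,-.23),(6,-174)),("C",W(0,-.37),(96,-84)),("C2",W(0,-.08),(96,-84))]:
  for a in yaws:
    for z in (.006,.12): print(nm,p,a,z,solve_ik(P(p,z),Q(np.radians(a))))
E
```

```text
[[-0.081 -0.262]] [[-0.091 -0.152]]
A [ 0.602 -0.318] 101 0.006 [-0.192  0.332  0.001  0.    -1.24  -2.757]
A [ 0.602 -0.318] 101 0.12 [-0.192  0.266  0.134  0.    -1.438 -2.757]
A [ 0.602 -0.318] -79 0.006 [-0.192  0.332  0.001  0.    -1.24   0.384]
A [ 0.602 -0.318] -79 0.12 [-0.192  0.266  0.134  0.    -1.438  0.384]
A2 [ 0.591 -0.259] 101 0.006 [-0.103  0.243 -0.107  0.    -1.22  -2.847]
A2 [ 0.591 -0.259] 101 0.12 [-0.103  0.173  0.025  0.    -1.423 -2.847]
A2 [ 0.591 -0.259] -79 0.006 [-0.103  0.243 -0.107  0.    -1.22   0.295]
A2 [ 0.591 -0.259] -79 0.12 [-0.103  0.173  0.025  0.    -1.423  0.295]
B [ 0.522 -0.144] 6 0.006 [ 0.103 -0.023 -0.395  0.    -1.198  1.573]
B [ 0.522 -0.144] 6 0.12 [ 0.103 -0.101 -0.256  0.    -1.416  1.573]
B [ 0.522 -0.144] -174 0.006 [ 0.103 -0.023 -0.395  0.    -1.198 -1.569]
B [ 0.522 -0.144] -174 0.12 [ 0.103 -0.101 -0.256  0.    -1.416 -1.569]
B [ 0.522 -0.144] 186 0.006 [ 0.103 -0.023 -0.395  0.    -1.198 -1.569]
B [ 0.522 -0.144] 186 0.12 [ 0.103 -0.101 -0.256  0.    -1.416 -1.569]
B2 [ 0.625 -0.133] 6 0.006 [ 0.103  0.23  -0.123  0.    -1.218  1.573]
B2 [ 0.625 -0.133] 6 0.12 [ 0.103  0.159  0.009  0.    -1.422  1.573]
B2 [ 0.625 -0.133] -174 0.006 [ 0.103  0.23  -0.123  0.    -1.218 -1.569]
B2 [ 0.625 -0.133] -174 0.12 [ 0.103  0.159  0.009  0.    -1.422 -1.569]
C [ 0.666 -0.269] 96 0.006 [-0.107  0.425  0.12   0.    -1.266 -2.929]
C [ 0.666 -0.269] 96 0.12 [-0.107  0.365  0.255  0.    -1.461 -2.929]
C [ 0.666 -0.269] -84 0.006 [-0.107  0.425  0.12   0.    -1.266  0.212]
C [ 0.666 -0.269] -84 0.12 [-0.107  0.365  0.255  0.    -1.461  0.212]
C2 [0.636 0.019] 96 0.006 [ 0.344  0.221 -0.134  0.    -1.217  2.902]
C2 [0.636 0.019] 96 0.12 [ 0.344  0.149 -0.001  0.    -1.421  2.902]
C2 [0.636 0.019] -84 0.006 [ 0.344  0.221 -0.134  0.    -1.217 -0.239]
C2 [0.636 0.019] -84 0.12 [ 0.344  0.149 -0.001  0.    -1.421 -0.239]
```

Run:
```python
from h import *
a=Q(np.arctan2(-.982,.191))
movep(P(C0-.15*D0,.10),a)
gripper_to(0.0)
movel(P(C0-.15*D0,.006),.12)
print("down",state()["eef_pos"],state()["contact_force"])
print(movel(P(C0-.086*D0,.006),.06,max_force=15),state()["contact_force"],state()["eef_pos"])
movel(P(C0-.12*D0,.006),.1); movel(P(C0-.12*D0,.10),.15)
C1=C0+.035*D0
s=P(W(-.15,bay(C1)[0,1]),.12); movep(s,Q(TH)); gripper_to(.06)
cv2.imwrite("pics/top1.png",cv2.resize(grab_frame("top")[120:220,260:500,::-1],None,fx=3.3,fy=3.3,interpolation=cv2.INTER_CUBIC))
cv2.imwrite("pics/w1.png",grab_frame("wrist")[:,:,::-1])
print(state()["t"],state()["eef_pos"])
```

```text
down [ 0.60282406 -0.31780464  0.00720166] [ 0.06146292 -0.70644943  0.88909256]
False [-0.34641684  0.03896929 -0.59177726] [ 0.5899428  -0.25447103  0.0059526 ]
9.6167 [ 0.50171058 -0.14268366  0.12002197]
```

View pics/w1.png

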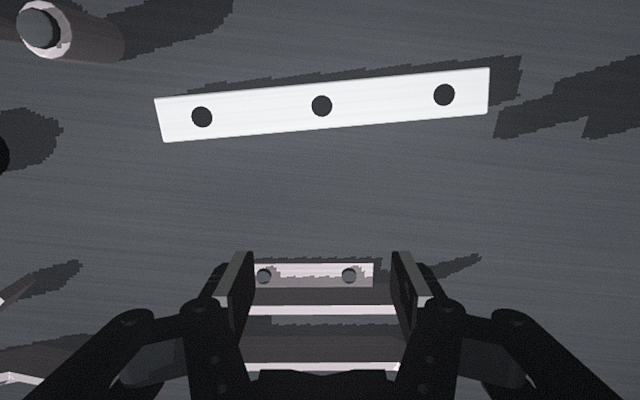

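Bar holes are at (202,117), (322,106) and (444,95), and the post top is at (44,30). A look-alike foot shows at (315,275) near the fingers, so I'll check its position.

Run:
```python
from h import *
np.set_printoptions(precision=4,suppress=True)
h=px2w("wrist",[(202,117),(322,106),(444,95)],.025);print("bar",h,bay(h))
print("post",bay(px2w("wrist",[(44,30)],.062)))
print("foot",px2w("wrist",[(315,262)],.005),px2w("top",[(395,234)],.005),px2w("top",[(445,236)],.032))
```

```text
bar [[ 0.5518 -0.0571]
 [ 0.5672 -0.1355]
 [ 0.5825 -0.2138]] [[-0.0912 -0.1469]
 [-0.0841 -0.2264]
 [-0.0771 -0.3059]]
post [[-0.044  -0.0814]]
foot [[ 0.4425 -0.1429]] [[ 0.4413 -0.1405]] [[ 0.4387 -0.2411]]
```

Run:
```python
from h import *
y=-.226
movel(P(W(-.13,y),.12),.15)
movel(P(W(-.13,y),.005),.12)
print(state()["contact_force"])
print(movel(P(W(-.026,y),.005),.05,max_force=15),state()["contact_force"],bay(state()["eef_pos"]))
movel(P(W(-.06,y),.005),.1); movel(P(W(-.10,y),.12),.15)
cv2.imwrite("pics/w2.png",grab_frame("wrist")[:,:,::-1])
print(state()["t"],state()["eef_pos"])
```

```text
[0.63186497 0.32062298 0.20763438]
False [-5.73041312 -0.73424473  3.55354607] [[-0.02688918 -0.22649493]]
14.7417 [ 0.55088639 -0.13659111  0.11844391]
```

View pics/w2.png

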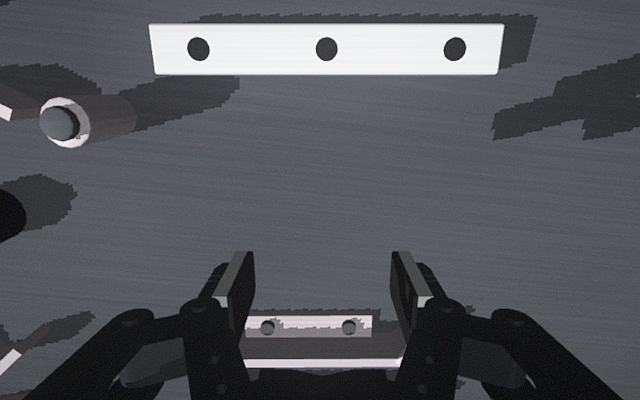

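The bar is aligned, with holes at (198,49), (326,49) and (455,49). Next is the lengthwise push to just before the mouth.

Run:
```python
from h import *
np.set_printoptions(precision=4,suppress=True)
h=px2w("wrist",[(198,49),(326.5,49),(455,49)],.025);b=bay(h);print("bar",b)
print("post",bay(px2w("wrist",[(62,124)],.062)))
xc=b[2,0]
q=Q(TH-np.pi/2)
movep(P(W(-.0,-.375),.12),q); gripper_to(0.)
movel(P(W(xc,-.375),.006),.12)
print(movel(P(W(xc,-.245),.006),.06,max_force=15),state()["contact_force"],bay(state()["eef_pos"]))
im=grab_frame("top")[100:200,200:440,::-1]
cv2.imwrite("pics/top3.png",cv2.resize(im,None,fx=3.3,fy=3.3,interpolation=cv2.INTER_CUBIC))
print(state()["t"])
```

```text
bar [[-0.0004 -0.1482]
 [-0.0003 -0.2282]
 [-0.0002 -0.3082]]
post [[-0.0426 -0.0804]]
False [ 1.1673 -1.6573 -0.3588] [[-0.0002 -0.2451]]
20.0333
```

View pics/top3.png

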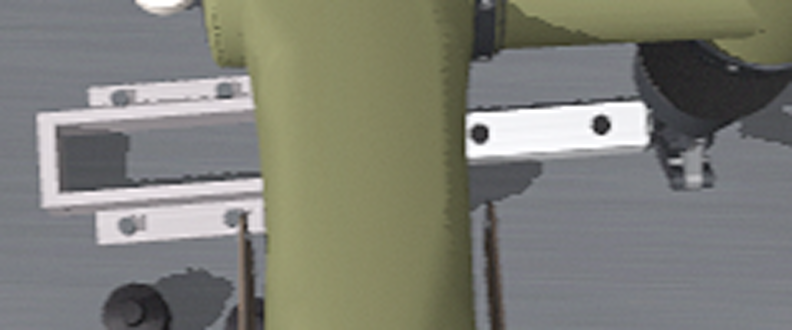

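The arm hides the mouth, but the visible holes at (480,134) and (601,125) are still in line with the bay walls. I'll continue with a low force stop.

Run:
```python
from h import *
np.set_printoptions(precision=4,suppress=True)
q=movel(P(W(0,-.10),.006),.06,max_force=12);print(q,state()["contact_force"],bay(state()["eef_pos"]))
if not q: print(movel(P(W(0,-.070),.006),.02,max_force=10),state()["contact_force"],bay(state()["eef_pos"]))
print(state()["t"])
```

```text
False [ 0.2913 -2.8083  0.8903] [[-0.     -0.1001]]
True [ 1.5356 -0.5859  3.1849] [[ 0.0017 -0.0794]]
23.6417
```

Run:
```python
from h import *
movel(P(W(0,-.12),.006),.1); movel(P(W(0,-.12),.15),.15)
movep([.45,-.25,.25],Q(TH-np.pi/2))
im=grab_frame("top")[100:200,200:360,::-1]
cv2.imwrite("pics/top4.png",cv2.resize(im,None,fx=5,fy=5,interpolation=cv2.INTER_CUBIC))
print(state()["t"],state()["contact_force"])
```

```text
26.55 [-0.69705322  0.84795013 -0.45059269]
```

View pics/top4.png

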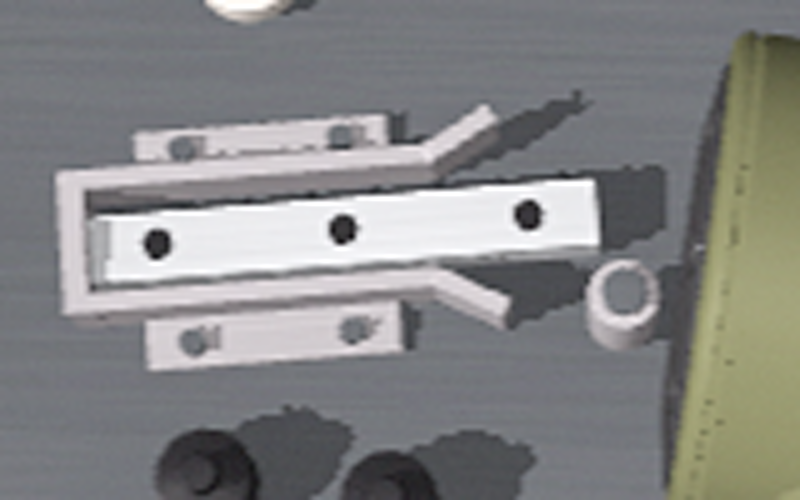

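Run:
```python
from h import *
np.set_printoptions(precision=4,suppress=True)
c=lambda p,z:bay(px2w("top",crop(p,200,100),z))
print("holes",c([(157,244),(342,229),(528,215)],.025))
print("ends",c([(103,248),(598,213)],.025))
print("stop",c([(88,191),(92,293),(90,242)],.032))
cv2.imwrite("pics/c5.png",cv2.resize(grab_frame("side")[170:270,150:290,::-1],None,fx=5.5,fy=5.5,interpolation=cv2.INTER_CUBIC))
```

```text
holes [[-0.0006  0.1203]
 [ 0.      0.0405]
 [ 0.0002 -0.0399]]
ends [[-0.0006  0.1436]
 [-0.0012 -0.07  ]]
stop [[ 0.023   0.1474]
 [-0.0215  0.1481]
 [ 0.0007  0.1477]]
```

View pics/c5.png

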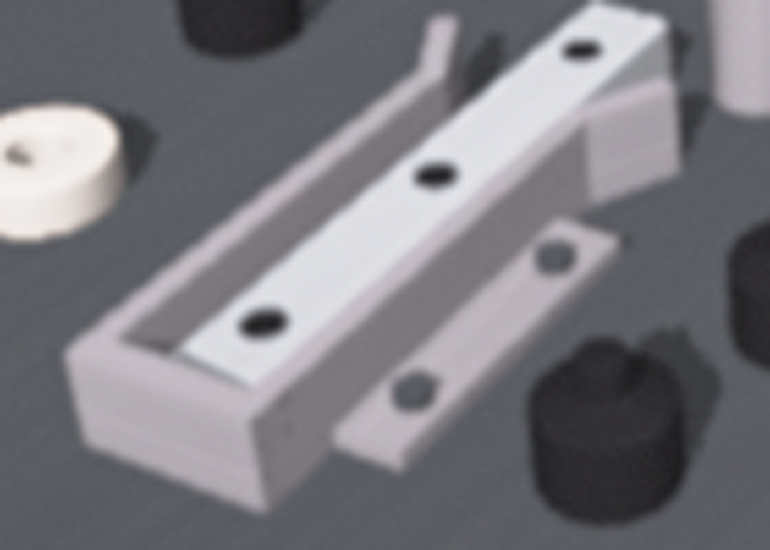

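The bar reads y≈0.150 at its leading end against a stop at ≈0.148–0.150, so it looks home; the dim strip at the end fits the stop's shadow. One gentle re-push will confirm it.

Run:
```python
from h import *
np.set_printoptions(precision=4,suppress=True)
movep(P(W(0,-.12),.15),Q(TH-np.pi/2)); movel(P(W(0,-.12),.006),.12)
movel(P(W(0,-.088),.006),.06)
for i in range(30):
    y=-.088+.001*i
    r=movel(P(W(0,y),.006),.01); s=state(); f=s["contact_force"]; print(i,bay(s["eef_pos"])[0,1].round(4),f)
    if f@np.r_[Y,0]<-9 : break
movel(P(W(0,-.12),.006),.1); movel(P(W(0,-.12),.15),.15); print(state()["t"])
```

```text
0 -0.0863 [6.3242 3.1733 2.964 ]
1 -0.0854 [4.6657 2.1067 4.5556]
2 -0.0844 [4.0576 2.6288 6.6688]
3 -0.0835 [3.7141 2.5288 5.1654]
4 -0.0825 [4.9507 2.3905 4.7252]
5 -0.0814 [6.0347 4.7156 5.0811]
6 -0.0804 [4.5347 3.8996 4.8379]
7 -0.0796 [5.6161 3.9582 5.2673]
8 -0.0794 [5.9731 0.6438 4.7411]
9 -0.0793 [ 5.7134 -2.4229  4.7144]
10 -0.0793 [ 7.8782 -6.2662  3.3619]
11 -0.0793 [ 8.213  -9.3802  4.0714]
34.525
```

Run:
```python
from h import *
movep([.45,-.25,.25],Q(TH-np.pi/2)); hold(.3)
b=bay(px2w("top",[(268,145.4)],.025))
print(state()["t"],hand_in())
```

```text
the job is handed in; nothing more can be done
36.025 None
```

I pushed the bar round the post's free side into the farthest bay and handed the job in at 36 s with the arm clear. A second gentle push (about 12 N) met a rigid stop at the same point as the first, so the bar is home against the stop; the result of the judging was not shown.

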